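# Knock the divider frame's locking pins home with a mallet

### The arm

A 7-joint arm with a two-finger parallel gripper is mounted at the origin on the work surface. World frame = base frame: x ahead of the robot, y to its left, z up, the work surface at z = 0. Lengths are in m, angles in degrees, forces in N, time in s.
With the tool pointing down it reaches from about 0.35 to 0.775 m from the base axis. Payload 3.1 kg.
Tool frame: the origin (TCP) lies on the centre line of the jaws, within the pads' length; the fingertips stand 17 mm ahead of it and the grasp point (between the pads) lies 2 mm behind it (robot.tip_reach is the distance from the TCP to the fingertips, in m); z points along the fingers, y is the line along which they close (so a half turn about z gives the same grasp; the last joint's range is limited). The gripper opens to 85 mm and grips with 20 to 120 N. Pads are 22 mm wide; open, the fingers measure 114 mm over their backs; the gripper's body (76 mm by 85 mm) begins 54 mm behind the grasp point. The pads swing forward as they close: fully open they stand 13 mm farther back than shut.
Start: joints at [71.465, 17.813, 0.802, 86.603, -0.252, 75.585, -1.558], TCP at [0.153, -0.528, 0.248] pointing down, gripper open.
Joint ranges: [-154.91, 154.91], [-16.99, 109.72], [-72.82, 74.43], [7.12, 147.25], [-82.49, 262.49], [11.32, 116.49], [-174.64, 174.64]. Speed limits (degrees/s): [159.86, 159.86, 180, 180, 180, 180, 180].

### API

Orientations are given as [roll, pitch, yaw] about the fixed x, y, z axes, in that order (R = Rz(yaw) Ry(pitch) Rx(roll)).
In Python, from station import robot, fingers, vision, workorder, recognise gives the robot as it stands. Calls block until the motion is done:
- robot.move_to(position, orientation): joint-space move of the TCP to a pose.
- robot.line_to(position, orientation=None, velocity=0.15, f_stop=None): straight line of the TCP; orientation=None keeps the orientation; velocity is the mean speed in m/s. With f_stop (N) it stops when the force on the tool has changed by that much, and returns True; else False.
- robot.move_j(angles): joint-space move.
- fingers.gripper_to(opening, force=None): opening from 0.0 (shut) to 1.0 (fully open); force is the grip in N (None keeps the last); returns when the fingers have stopped.
- robot.pause(seconds).
- robot.inverse_kinematics(position, orientation): joint angles nearest the present ones, or None.
- vision.grab_frame(name): name is "side" or "top"; returns the picture (420x560x3 uint8, red, green, blue); there is no depth.
- vision.calibration(name): a dict with "mtx" (3x3 intrinsics, pixels), "extrinsics" (4x4, takes a point from world to camera coordinates). Camera axes: x right, y up, looking along -z (the intrinsics and any distortion apply to the point x, -y, -z); pixel columns grow to the right and rows downward; lengths in m; the calibration is good to about 2 mm. A picture is of the moment at which its call begins. calibration takes no time and is no camera call.
A pose or a line that the arm cannot do raises robot.PlanningError and nothing moves.
- workorder.close_job(): hands the job in; it is judged then, once.
Trained networks look in the newest picture that a camera, given by its name, has taken for a name from the list of things; names that differ only in an ending like _2 or _b are one class to them, and where a whole thing is asked for, a point or a joint stands for the part that bears it (a point fixed in the world has none). Each returns a list of dicts, best first, with "p" (0 to 1); they miss things now and then, are a little off and sometimes report something else, mostly with a low value. They report only what shows in the picture. A call takes as long as a camera call. They do not tell look-alikes from the thing itself.
- recognise(label, camera): "rect" ([centre column, centre row, width, height] in pixels, round what is visible of it).
Readings, each from a call of its own:
- robot.current_time_s(): time.
- robot.current_joint_positions(): joint angles.
- robot.current_dq(): joint speeds.
- robot.current_joint_torque(): joint torques, N m.
- robot.current_tool_pos(): TCP position.
- robot.current_eef_rot(): TCP orientation.
- robot.current_contact_force(): force on the tool from outside, world axes, zero at the start.
- robot.current_torque(): the same for the moment, N m.
- robot.current_finger_gap(): opening from 0.0 (shut) to 1.0 (fully open).
- robot.current_gripper_force(): force on a finger pad.
Only numpy, scipy, OpenCV 4.12 (cv2) and the standard library are available. Lean on these libraries where they do the work, as an engineer would, in place of code of your own. Each camera call takes 0.05 s, during which the arm holds its last target. There are 200 camera calls.

### The job

Lock the divider grid in the mould frame: pick up the mallet and with its black rubber face knock both orange sprung pins fully home, so that each snaps over and stays down, striking each squarely along its own slant and firmly but without brute force (the housings crack at about 70 N). Only the mallet may touch the frame. Then stand the mallet back upright on its rubber face, on the middle of the round cork mat, and leave everything else where it is.

Things in the scene. Friction and masses are not known exactly. Their poses are not given: they have to be found in the camera images.
- mallet: soft-faced mallet, 0.3 kg, standing on its rubber face. Head: upright cylinder 52 mm across, 84 mm tall, black rubber below, aluminium waist, yellow top. Origin: centre of the rubber striking face (underside); z along the head's axis, away from that face. Level wooden handle 22 mm wide (y), 26 mm high (z), along -x to 166 mm from the head's axis, its centre line 48 mm above the face
- mallet_grip (a point): point on the handle's centre line where it is best gripped: 55 mm from the head's axis (29 mm clear of the head), 48 mm above the rubber face; axes as the mallet
- mat: round cork mat, 120 mm across, 4 mm thick, fixed; origin at the centre of its underside. The mallet starts on it
- frame: mould frame, fixed: white base plate 160 (x) by 360 (y) by 12 mm; origin at the centre of its underside. In the middle a teal tray 130 mm square with a clear acrylic divider grid, top 52 mm up; towards +y and -y a grey housing 64 mm wide in x, its top face sloping outwards. That face's centre is 125 mm from the origin along y and 62 mm up; highest edge 75 mm up
- pin_left_top (a point): centre of the flat orange top of the left (+y) sprung locking pin (cap 30 mm across); moves with the pin. Its z axis is the pin's axis, out of the housing, leaning 25 degrees (0.436 rad) outwards, to the frame's +y; the pin slides along it. Sprung up, the top stands 30 mm above the housing's sloping face, fully home 6 mm
- pin_right_top (a point): centre of the flat orange top of the right (-y) sprung locking pin (cap 30 mm across); moves with the pin. Its z axis is the pin's axis, out of the housing, leaning 25 degrees (0.436 rad) outwards, to the frame's -y; the pin slides along it. Sprung up, the top stands 30 mm above the housing's sloping face, fully home 6 mm
- pin_left (a joint): stroke of the left pin in m: 0 sprung up, 0.024 fully home. A spring resists with up to about 16 N and throws the pin back up unless it is driven the whole stroke; in the last 4 mm it snaps over and the pin then stays down
- pin_right (a joint): stroke of the right pin in m: 0 sprung up, 0.024 fully home. A spring resists with up to about 16 N and throws the pin back up unless it is driven the whole stroke; in the last 4 mm it snaps over and the pin then stays down
- tin: bystander: capped aluminium tin 76 mm across, 97 mm tall; origin under its centre
- jug: bystander: glass measuring jug 100 mm across, 115 mm tall, handle reaching 83 mm out along its +y; origin under its centre
- colour_bottle: bystander: amber bottle 56 mm across, 130 mm tall; origin under its centre
- spare_tray: bystander: pink silicone tray 140 mm square, 35 mm tall; origin under its centre
- bowl: bystander: white bowl 120 mm across, 55 mm tall; origin under its centre
Things that resemble listed ones, but are neither listed nor needed, are in the scene too. There is more than one size of the mallet; the one meant has the size given above.

How it is judged (in metres and radians):
On the way, in this order (a step that is already met when the one before it is completed fails the run):
1. the mallet is lifted at least 40 mm (height (world z) of mallet above 0.044 m), for 0.1 s.
2. one pin is driven past 15 mm of its stroke by the mallet's rubber face, within 12 degrees of its axis and 20 mm of its centre (((value of joint pin_left above 0.015 m and distance between mallet and pin_left_top below 0.02 m and angle between the z axis of mallet and the z axis of pin_left_top, either way round below 0.21 rad) or (value of joint pin_right above 0.015 m and distance between mallet and pin_right_top below 0.02 m and angle between the z axis of mallet and the z axis of pin_right_top, either way round below 0.21 rad))), for 0.02 s.
3. the other pin is driven down in the same way while the first stays home (((value of joint pin_right above 0.0222 m and (value of joint pin_left above 0.015 m and distance between mallet and pin_left_top below 0.02 m and angle between the z axis of mallet and the z axis of pin_left_top, either way round below 0.21 rad)) or (value of joint pin_left above 0.0222 m and (value of joint pin_right above 0.015 m and distance between mallet and pin_right_top below 0.02 m and angle between the z axis of mallet and the z axis of pin_right_top, either way round below 0.21 rad)))), for 0.02 s.
At the end, for the whole second after the job is handed in: both pins home (stroke above 22.2 mm of 24), the mallet at rest upright on its rubber face (within 6 degrees), its axis within 30 mm of the centre of the cork mat (value of joint each of pin_left, pin_right above 0.0222 m and horizontal distance between mallet and mat below 0.03 m and angle between mallet's own z axis and vertical below 0.1 rad and height (world z) of mallet between 0.001 and 0.008 m and linear speed of mallet below 0.02 m/s); the robot touches nothing.
It fails at once if the robot itself touches the mould frame or its pins (contact force between any of the fingers, the arm and frame above 2 N).
It fails at once if the mallet bears on the frame with more than 70 N (contact force between mallet and frame above 70 N).
It fails at once if a bystander is moved more than 20 mm (distance of any of tin, jug, colour_bottle, spare_tray, bowl from where it was at the start of the episode above 0.02 m).
It also fails if it takes over 58 s, if anything falls off the work surface, if the arm or the gripper's body presses on something with over 40 N, if the wrist force passes 120 N, or if a joint passes its speed limit or range.

## Working session

There is one attempt and no reset: what is moved stays moved. The work goes in short steps, each a Python script; the robot and the scene stay as the last script left them, time stands still between calls to the robot, and variables do not carry over. Pictures are saved under pics/ and viewed, at most 10 in all, crops included, and the job is handed in when it is done.

```bash
mkdir -p pics; ls
python3 - <<'E'
from station import robot, fingers, vision, workorder, recognise
import cv2, numpy as np
for c in ("side","top"):
    im=vision.grab_frame(c); cv2.imwrite(f"pics/{c}0.png",im[:,:,::-1])
    k=vision.calibration(c); print(c,np.round(k["mtx"],1).tolist(),np.round(k["extrinsics"],4).tolist(),[x for x in k if x not in("mtx","extrinsics")])
    for l in ("mallet","mat","frame","pin_left_top","pin_right_top"):
        print(l,[(round(d["p"],2),np.round(d["rect"],1).tolist()) for d in recognise(l,c)])
print(robot.current_time_s(),robot.current_eef_rot())
E
```

```text
pics
side [[459.3, 0.0, 275.5], [0.0, 459.3, 214.9], [0.0, 0.0, 1.0]] [[-0.9989, -0.0409, -0.0213, 0.5073], [0.0011, -0.4836, 0.8753, -0.0859], [-0.0461, 0.8743, 0.4832, -1.4489], [0.0, 0.0, 0.0, 1.0]] []
mallet [(0.94, [302.0, 195.1, 59.8, 31.7]), (0.59, [348.7, 189.9, 25.4, 26.3]), (0.56, [305.9, 176.4, 31.2, 21.3]), (0.42, [281.8, 207.8, 29.5, 17.5]), (0.41, [247.9, 265.6, 8.8, 5.7])]
mat [(0.62, [283.5, 205.6, 35.7, 16.6])]
frame [(0.56, [257.4, 261.6, 84.8, 89.1])]
pin_left_top [(0.51, [301.1, 195.8, 53.5, 29.2])]
pin_right_top [(0.52, [270.9, 218.9, 8.2, 8.5]), (0.26, [282.6, 207.6, 34.1, 14.9])]
top [[488.6, 0.0, 285.1], [0.0, 488.6, 212.9], [0.0, 0.0, 1.0]] [[-0.0245, -0.9996, -0.0153, 0.013], [0.9841, -0.0268, 0.1754, -0.5168], [-0.1757, -0.0108, 0.9844, -1.3225], [0.0, 0.0, 0.0, 1.0]] []
mallet [(0.92, [435.9, 249.9, 25.9, 48.1]), (0.91, [404.0, 308.0, 46.0, 34.6]), (0.62, [374.0, 242.8, 21.7, 73.3]), (0.43, [111.5, 191.2, 42.9, 42.3]), (0.2, [373.0, 223.9, 41.3, 35.3])]
mat [(0.87, [372.6, 223.2, 38.9, 36.1])]
frame [(0.81, [243.8, 206.9, 129.1, 72.4]), (0.42, [373.0, 245.2, 26.3, 71.1])]
pin_left_top [(0.42, [193.3, 194.2, 12.7, 13.1])]
pin_right_top [(0.55, [290.9, 207.4, 14.1, 9.7])]
0.6 [1.79998484e+02 2.16900967e-03 1.61473408e+01]
```

View pics/side0.png

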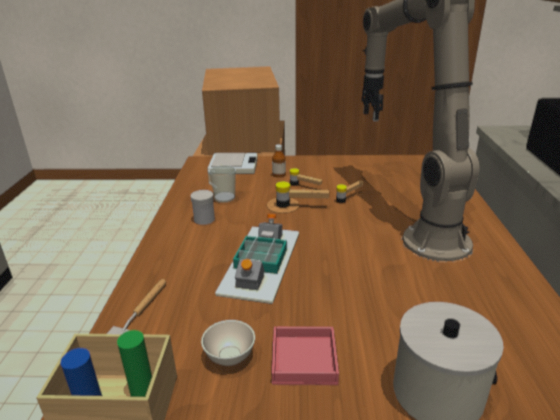

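View pics/top0.png

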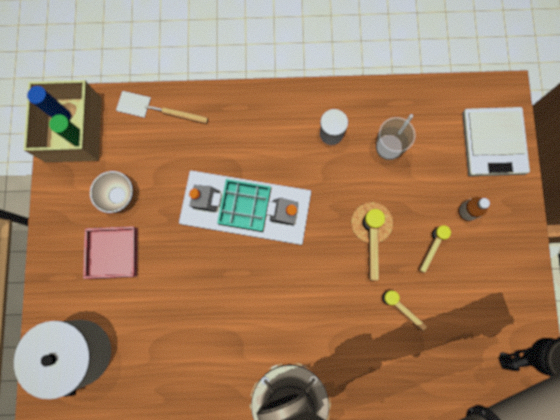

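The top view shows three mallets. A large one stands on the cork mat, with its head at about (375,218) and its handle running down to (374,278). Two smaller ones have heads at (443,232) and (392,298). The one on the mat fits best, because it has the largest head and the list says it starts on the mat. I'll confirm that with a crop and measured sizes.

```bash
cat > h.py <<'E'
import numpy as np, cv2
from station import robot, fingers, vision, workorder, recognise
from scipy.spatial.transform import Rotation as R
def proj(c,P):
    k=vision.calibration(c); q=np.c_[np.atleast_2d(P),np.ones(len(np.atleast_2d(P)))]@k["extrinsics"].T
    u=np.c_[q[:,0],-q[:,1],-q[:,2]]@k["mtx"].T; return u[:,:2]/u[:,2:]
def ray(c,uv,z):
    k=vision.calibration(c); E=k["extrinsics"]; d=np.linalg.inv(k["mtx"])@[uv[0],uv[1],1]
    d=E[:3,:3].T@(d*[1,-1,-1]); o=-E[:3,:3].T@E[:3,3]; return o+d*(z-o[2])/d[2]
def blobs(im,lo,hi,amin=8):
    m=cv2.inRange(cv2.cvtColor(im,cv2.COLOR_RGB2HSV),lo,hi)
    n,l,s,c=cv2.connectedComponentsWithStats(m); return [(s[i,4],c[i],l==i) for i in range(1,n) if s[i,4]>=amin]
def crop(im,x0,y0,x1,y1,f,name): cv2.imwrite(f"pics/{name}.png",cv2.resize(im[y0:y1,x0:x1,::-1],None,fx=f,fy=f,interpolation=cv2.INTER_CUBIC))
E
python3 - <<'E'
from h import *
for c in ("top","side"):
    im=cv2.cvtColor(cv2.imread(f"pics/{c}0.png"),cv2.COLOR_BGR2RGB)
    print(c,"yellow")
    for a,p,m in blobs(im,(25,170,120),(34,255,255)): print(a,p.round(1),ray(c,p,.088).round(3))
    print("orange")
    for a,p,m in blobs(im,(5,190,150),(14,255,255)): print(a,p.round(1),ray(c,p,.0892).round(3))
    x0,y0,x1,y1=(165,155,330,255) if c=="top" else (205,210,315,310)
    w=im[y0:y1,x0:x1]; bl=blobs(w,(0,0,150),(179,60,255),50)
    m=max(bl,key=lambda b:b[0])[2]; pts=np.argwhere(m)[:,::-1].astype(np.float32)+[x0,y0]
    h=cv2.convexHull(pts.astype(np.float32)); ap=cv2.approxPolyDP(h,5,True)[:,0]
    for p in ap: print("corner",p,ray(c,p,.012).round(3))
    if c=="top":
        for x,y,w_ in ((374,278,0),(374,232,0)): print("handle",ray(c,(x,y),.052).round(3))
        print("mat",ray(c,(372.6,223.2),.004).round(3))
        a=im[195:325,340:470]; crop(im,340,195,470,325,4,"c1_top")
    else: crop(im,255,155,375,225,5,"c1_side")
E
python3 -c "
import cv2,numpy as np
a=cv2.imread('pics/c1_top.png');b=cv2.imread('pics/c1_side.png')
b=cv2.resize(b,(400,233));a=cv2.resize(a,(400,400));o=np.zeros((400,800,3),np.uint8);o[:,:400]=a;o[:233,400:]=b;cv2.imwrite('pics/c1.png',o)"
```

```text
top yellow
216 [375.1 217.6] [ 0.49  -0.243  0.088]
150 [443.1 231.9] [ 0.446 -0.423  0.088]
72 [393.6 295.3] [ 0.282 -0.28   0.088]
orange
17 [195.6 193.6] [0.57  0.243 0.089]
13 [288.2 209.8] [ 0.518 -0.009  0.089]
23 [292.9 209.2] [ 0.519 -0.022  0.089]
corner [310. 190.] [ 0.588 -0.074  0.012]
corner [301. 244.] [ 0.432 -0.043  0.012]
corner [179. 223.] [0.502 0.305 0.012]
corner [190. 171.] [0.655 0.275 0.012]
handle [ 0.33  -0.237  0.052]
handle [ 0.456 -0.245  0.052]
mat [ 0.488 -0.25   0.004]
side yellow
49 [294.  170.7] [ 0.45  -0.365  0.088]
110 [282.6 185.4] [ 0.49  -0.234  0.088]
56 [341.3 187.2] [ 0.284 -0.218  0.088]
orange
26 [271.  215.4] [ 0.52  -0.011  0.089]
corner [298. 232.] [ 0.436 -0.039  0.012]
corner [271. 301.] [0.507 0.309 0.012]
corner [215. 292.] [0.659 0.274 0.012]
corner [231. 263.] [0.633 0.139 0.012]
corner [283. 230.] [ 0.485 -0.052  0.012]
```

View pics/c1.png

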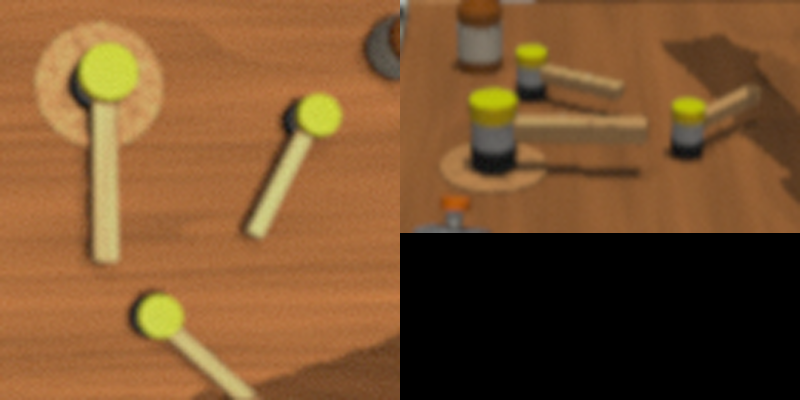

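The crop confirms it: the mallet on the mat, with its head at (375,218), is clearly the largest, while the other two are scaled-down copies. Next I'll fit the frame pose and check that the arm can reach everything.

```bash
cat >> h.py <<'E'
def rpy(M): return M.as_euler("xyz",degrees=True).tolist()
GR=np.array([-.055,0,.048]); FLIP=R.from_euler("x",180,degrees=True)
def tool(face,Rm,off=np.zeros(3),flip=0):
    "TCP pose that brings the mallet's face centre to face with mallet rotation Rm"
    Rt=Rm*FLIP*R.from_euler("z",180*flip,degrees=True); return face+Rm.apply(GR+off)+.002*Rt.as_matrix()[:,2], rpy(Rt)
def pin(fr,s,h):
    "point h above the housing's face on the pin's axis, and mallet rotation there"
    Rm=R.from_euler("z",fr[2],degrees=True)*R.from_euler("x",-s*25,degrees=True)
    c=R.from_euler("z",fr[2],degrees=True).apply([0,s*.125,.062])+[fr[0],fr[1],0]
    return c+h*Rm.as_matrix()[:,2],Rm
E
python3 - <<'E'
from h import *
from scipy.optimize import least_squares
im={c:cv2.cvtColor(cv2.imread(f"pics/{c}0.png"),cv2.COLOR_BGR2RGB) for c in ("top","side")}
for a,p,m in blobs(im["side"][255:275,235:260],(3,150,120),(18,255,255),10): print("sideL",a,p+[235,255])
obs=[("top",p,i) for p,i in (((310,190),0),((301,244),1),((179,223),2),((190,171),3),((292.5,209.3),5),((195,194),4))]+[("side",p,i) for p,i in (((298,232),1),((271,301),2),((215,292),3),((271,215),5))]
def F(f):
    Q=[R.from_euler("z",f[2],degrees=True).apply(v)+[f[0],f[1],0] for v in ([.08,-.18,.012],[-.08,-.18,.012],[-.08,.18,.012],[.08,.18,.012])]+[pin(f,1,.029)[0],pin(f,-1,.029)[0]]
    return np.concatenate([proj(c,Q[i])[0]-p for c,p,i in obs])
s=least_squares(F,[.544,.116,-11],loss="soft_l1",x_scale=[.01,.01,1]); print("frame",s.x.round(4).tolist(),F(s.x).round(1))
fr=s.x
# handle mask in top picture
hs=[b for b in blobs(im["top"][232:285,360:390],(15,60,130),(27,150,255),60)]
print([(b[0],b[1]+[360,232]) for b in hs])
b=max(hs,key=lambda b:b[0]); pts=np.argwhere(b[2])[:,::-1]+[360,232]
W=np.array([ray("top",p,.065)[:2] for p in pts]); c=W.mean(0); d=np.linalg.svd(W-c)[2][0]; d*=np.sign(d[0])
print("handle",c,np.degrees(np.arctan2(d[1],d[0])),"range",W[:,0].min(),W[:,0].max(),"head axis y on line at .490",c[1]+(.49-c[0])*d[1]/d[0])
for fl in (0,1):
  print("grip",fl,robot.inverse_kinematics(*tool(np.array([.49,-.241,.004]),R.identity(),flip=fl)))
  for sd in (1,-1):
    for h in (.09,.03,.004): 
        q=robot.inverse_kinematics(*tool(*pin(fr,sd,h),flip=fl)); print(fl,sd,h,None if q is None else np.round(q).tolist())
E
```

```text
sideL 80 [246.175 263.725]
frame [0.5456, 0.1148, -11.1812] [ 1.2 -0.3  1.1 -0.  -0.7 -0.  -0.3 -1.3 -0.5 -0.1 -1.8 -1.2  1.  -1.1
  1.8 -0.5 -0.1  0.4  0.6 -0.6]
[(np.int32(66), array([363.51515152, 236.03030303])), (np.int32(522), array([375.39655172, 252.91570881]))]
handle [ 0.39688449 -0.2429184 ] -9.724890749921604 range 0.3237860473989961 0.45423786055296844 head axis y on line at .490 -0.2588765598215707
grip 0 [ 37.25953021  24.50946104 -12.92977023 108.74676537   7.23018608
  47.52240699 -69.43605638]
0 1 0.09 [-57.0, 44.0, 32.0, 65.0, -3.0, 93.0, -130.0]
0 1 0.03 [-17.0, 47.0, -41.0, 71.0, 39.0, 96.0, -160.0]
0 1 0.004 [-16.0, 48.0, -42.0, 74.0, 40.0, 93.0, -161.0]
0 -1 0.09 [36.0, 14.0, -16.0, 106.0, -23.0, 66.0, -70.0]
0 -1 0.03 [35.0, 18.0, -18.0, 111.0, -23.0, 57.0, -70.0]
0 -1 0.004 [34.0, 20.0, -19.0, 112.0, -23.0, 54.0, -70.0]
grip 1 [ 52.87462077  27.7932174  -33.31066282 108.16250296  19.60100292
  49.75841245  99.74843344]
1 1 0.09 [-14.0, 52.0, -58.0, 62.0, 49.0, 109.0, 16.0]
1 1 0.03 [-10.0, 54.0, -60.0, 70.0, 51.0, 104.0, 13.0]
1 1 0.004 [-7.0, 56.0, -63.0, 73.0, 54.0, 102.0, 11.0]
1 -1 0.09 [50.0, 16.0, -33.0, 106.0, -18.0, 65.0, 105.0]
1 -1 0.03 [47.0, 20.0, -33.0, 110.0, -17.0, 56.0, 104.0]
1 -1 0.004 [46.0, 22.0, -33.0, 112.0, -17.0, 52.0, 103.0]
```

Run:
```python
from h import *
im=cv2.imread("pics/top0.png")[:,:,::-1].astype(float)
P=[]
for r in range(246,277):
    row=im[r,360:390].copy(); w=np.clip(row[:,1]-np.median(row[:,1])-25,0,None)  # handle is brighter in green than the table
    P.append(((np.arange(360,390)*w).sum()/w.sum(),r))
P=np.array(P); print(P[::6].round(2).tolist())
W=np.array([ray("top",p,.063)[:2] for p in P]); k=np.polyfit(W[:,0],W[:,1],1); yaw=np.degrees(np.arctan(k[0]))
print("yaw",yaw,"res",np.abs(np.polyval(k,W[:,0])-W[:,1]).max(),"y at .49",np.polyval(k,.49),"y at .435",np.polyval(k,.435))
y=np.polyval(k,.49); m=[.49,round(float(np.mean([y,-.241])),4),float(yaw)]
print(m); np.save("m.npy",m); np.save("fr.npy",[.5456,.1148,-11.18])
Rm=R.from_euler("z",m[2],degrees=True); f=np.array([m[0],m[1],.004])
p,o=tool(f,Rm,flip=1)
fingers.gripper_to(1.0,force=120)
robot.move_to((p+[0,0,.13]).tolist(),o)
c=vision.grab_frame("top"); crop(c,330,180,470,310,5,"c2")
print(robot.current_time_s(),robot.current_joint_positions())
```

```text
[[373.93, 246.0], [374.03, 252.0], [374.27, 258.0], [374.37, 264.0], [374.4, 270.0], [374.53, 276.0]]
yaw -2.086858161170034 res 0.00023601357785096866 y at .49 -0.2431087892407495 y at .435 -0.24110466291006152
[0.49, -0.2421, -2.086858161170034]
2.5 [ 54.46552307  17.76038126 -33.99927552  99.83848636  10.83580456
  65.67424008 104.9986843 ]
```

View pics/c2.png

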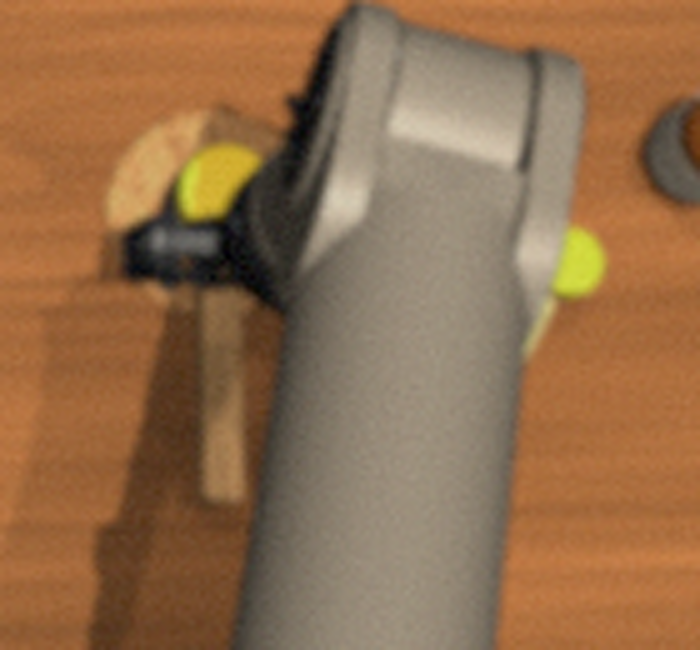

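The open gripper is over the handle just behind the yellow head, with the pads at about (150–220, 240) in the crop. I'll go down, grip and lift.

Run:
```python
from h import *
m=np.load("m.npy"); Rm=R.from_euler("z",m[2],degrees=True); p,o=tool(np.array([m[0],m[1],.004]),Rm,flip=1)
print(robot.line_to(p.tolist(),o,velocity=.1,f_stop=8))
print(robot.current_tool_pos(),p, robot.current_contact_force())
fingers.gripper_to(0.0,force=120); print(robot.current_finger_gap(),robot.current_gripper_force())
robot.line_to((p+[0,0,.13]).tolist(),o,velocity=.12)
print(robot.current_finger_gap(),robot.current_contact_force(),robot.current_time_s())
fr=np.load("fr.npy")
for c in ("top","side"):
    im=vision.grab_frame(c); cv2.imwrite(f"pics/{c}3.png",im[:,:,::-1])
crop(im,230,130,350,220,6,"c3")
for sd in (-1,1):
    for h in (.09,.03,.004):
        q=robot.inverse_kinematics(*tool(*pin(fr,sd,h),flip=1)); print(sd,h,None if q is None else np.round(q).tolist())
```

```text
False
[ 0.43564251 -0.24036986  0.05064392] [ 0.43503648 -0.2400972   0.05      ] [0.50897237 0.0656398  0.52666122]
0.23936425477571102 116.33952856063843
0.23763793675441486 [ 0.69610788  0.23069573 -2.78840899] 5.7917
-1 0.09 [56.0, 18.0, -41.0, 106.0, -15.0, 64.0, 102.0]
-1 0.03 [53.0, 22.0, -42.0, 110.0, -13.0, 55.0, 100.0]
-1 0.004 [52.0, 24.0, -42.0, 112.0, -12.0, 51.0, 99.0]
1 0.09 [-17.0, 49.0, -49.0, 63.0, 43.0, 106.0, 20.0]
1 0.03 [-15.0, 49.0, -46.0, 71.0, 42.0, 98.0, 19.0]
1 0.004 [-15.0, 49.0, -44.0, 74.0, 42.0, 94.0, 18.0]
```

View pics/c3.png

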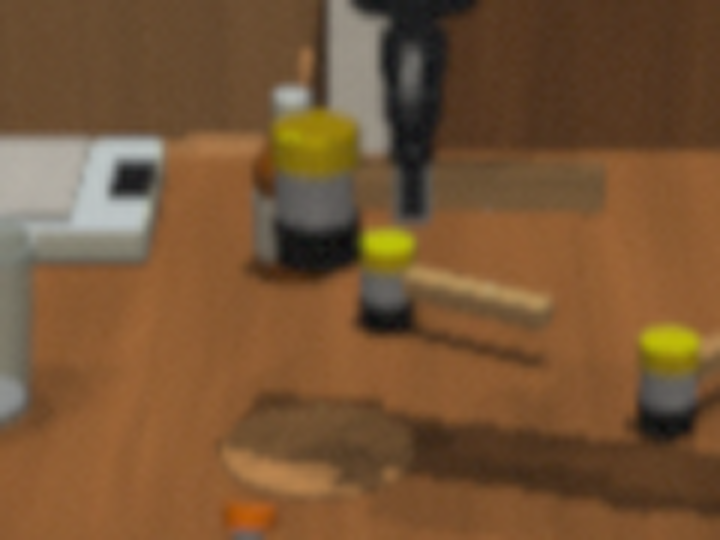

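The mallet hangs level in the gripper, with its head at about (315,190) in the crop. The measured weight of about 2.8 N agrees with 0.3 kg. Right pin first.

```bash
cat >> h.py <<'E'
def at(sd,h,v=.15,f=None):
    p,o=tool(*pin(np.load("fr.npy"),sd,h),flip=1); return robot.line_to(p.tolist(),o,velocity=v,f_stop=f)
def face():
    "mallet's face centre if it has not slipped in the grip"
    Rt=R.from_euler("xyz",robot.current_eef_rot(),degrees=True); Rm=Rt*R.from_euler("z",180,degrees=True)*FLIP
    return robot.current_tool_pos()-.002*Rt.as_matrix()[:,2]-Rm.apply(GR), Rm
def height(sd):
    f,Rm=face(); c,Rp=pin(np.load("fr.npy"),sd,0); return Rp.inv().apply(f-c)*1000
E
python3 - <<'E'
from h import *
at(-1,.09); at(-1,.045,.1); print(height(-1).round(1),robot.current_time_s())
cv2.imwrite("pics/side4.png",vision.grab_frame("side")[:,:,::-1])
crop(vision.grab_frame("top"),230,160,350,250,6,"c4")
print(at(-1,.018,.05,10),height(-1).round(1),robot.current_contact_force().round(1))
E
```

```text
[ 0.5 -0.1 45.3] 7.8917
False [-0.   0.  17.9] [ 1.1 -1.3 -1.8]
```

```bash
python3 -c "
import cv2,numpy as np
a=cv2.resize(cv2.imread('pics/c4.png'),(400,300));b=cv2.resize(cv2.imread('pics/side4.png')[170:290,210:370],(400,300),interpolation=2);cv2.imwrite('pics/c5.png',np.hstack([a,b]))"
```

```text
(no output)
```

View pics/c5.png

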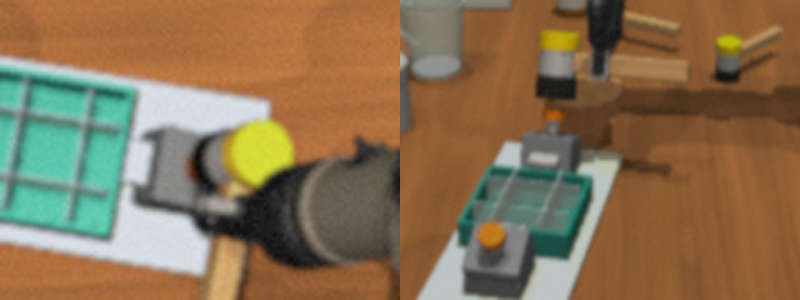

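In the top view the head (yellow at (260,155)) sits over the right pin. In the side view its face is just above the orange cap at (553,118). Moving to h=18 mm gave almost no force, so I'll check the contact there.

Run:
```python
from h import *
a=vision.grab_frame("side");b=vision.grab_frame("top")
A=cv2.resize(a[180:270,225:345,::-1],(400,300),interpolation=2);B=cv2.resize(b[160:250,230:350,::-1],(400,300),interpolation=2)
cv2.imwrite("pics/c6.png",np.hstack([B,A]))
f,Rm=face()
# predicted side pixels of the mallet's axis: face centre and top centre
print(proj("side",[f,f+Rm.apply([0,0,.084])]).round(1),proj("top",[f,f+Rm.apply([0,0,.084])]).round(1))
print([(b[0],b[1]) for b in blobs(a,(25,150,100),(34,255,255),30)],[(x[0],x[1]) for x in blobs(b,(25,150,100),(34,255,255),60)])
print(height(-1),robot.current_contact_force(),robot.current_torque())
```

```text
[[271.3 217.8]
 [273.4 191.2]] [[290.3 209.6]
 [303.7 206.5]]
[(np.int32(56), array([341.25      , 187.16071429])), (np.int32(78), array([272.64102564, 194.32051282]))] [(np.int32(261), array([302.68199234, 207.02681992])), (np.int32(159), array([442.97484277, 231.99371069]))]
[-0.04522731  0.06734325 17.98756975] [ 0.37301064 -0.96628405 -3.12592687] [-0.77564532  0.15741021 -0.18642134]
```

View pics/c6.png

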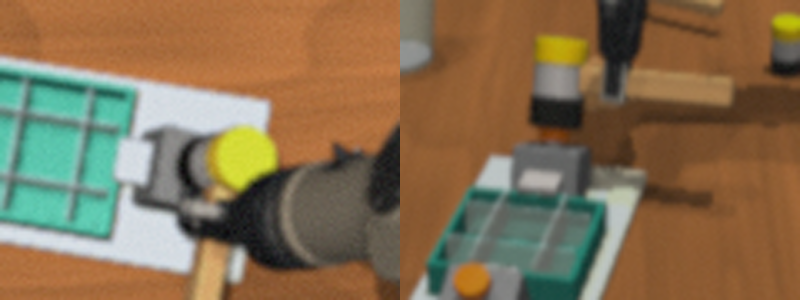

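Run:
```python
from h import *
for h in (.014,.011,.008,.005,.002,-.001):
    r=at(-1,h,.03,28); F=robot.current_contact_force(); print(h,r,height(-1).round(1),F.round(1),(pin(np.load("fr.npy"),-1,0)[1].inv().apply(F)).round(1),robot.current_finger_gap(),round(robot.current_time_s(),2))
    if r or np.linalg.norm(F-[0,0,-2.9])>26: break
```

```text
0.014 False [-0.2 -0.  15. ] [-4.6 -3.6  5.8] [-3.8 -1.5  7.1] 0.24143087280663034 9.07
0.011 False [-0.5  0.2 10.7] [ 0.4 -0.6 -3.5] [ 0.5 -1.9 -2.9] 0.23583047878828114 9.32
0.008 False [-0.6  0.2  7.4] [ 0.3 -0.  -3.7] [ 0.3 -1.5 -3.4] 0.24149892939044107 9.57
0.005 False [-0.1 -0.   5.8] [-5.5 -3.4  6.9] [-4.7 -1.   8.1] 0.2397222616167711 9.82
0.002 False [-0.6 -0.8  4.1] [-11.8  -6.4  18.7] [-10.3   0.2  20.6] 0.23880085176644567 10.07
-0.001 False [-1.6 -1.   2.3] [-20.3 -12.1  33.3] [-17.6  -0.2  36.9] 0.24124175268878484 10.32
```

Run:
```python
from h import *
at(-1,.06,.12); print(height(-1).round(1),robot.current_contact_force().round(1))
a=vision.grab_frame("side");b=vision.grab_frame("top")
A=cv2.resize(a[180:270,225:345,::-1],(400,300),interpolation=2);B=cv2.resize(b[160:250,230:350,::-1],(400,300),interpolation=2)
cv2.imwrite("pics/c7.png",np.hstack([B,A]))
f,Rm=face(); P=[f,f+Rm.apply([0,0,.084]),f+Rm.apply([-.166,0,.048])]
print(proj("side",P).round(1).tolist(),proj("top",P).round(1).tolist())
for h in (.030,.006): print(h,proj("side",pin(np.load("fr.npy"),-1,h)[0]).round(1),proj("top",pin(np.load("fr.npy"),-1,h)[0]).round(1))
print([(x[0],x[1]) for x in blobs(a,(3,150,120),(18,255,255),6) if 230<x[1][0]<300 and x[1][1]>190])
print(robot.current_time_s())
```

```text
[-0.7  0.1 59.1] [-0.4  0.8 -4. ]
[[272.7, 205.0], [274.7, 178.3], [326.6, 194.2]] [[296.5, 208.6], [310.7, 205.2], [293.7, 270.7]]
0.03 [[271.6 214. ]] [[292.1 209.2]]
0.006 [[271.  221.6]] [[288.5 210.1]]
[(np.int32(8), array([283.5 , 195.75])), (np.int32(10), array([295.7, 217.1])), (np.int32(33), array([299.93939394, 220.93939394])), (np.int32(81), array([246.11111111, 263.71604938]))]
11.075
```

View pics/c7.png

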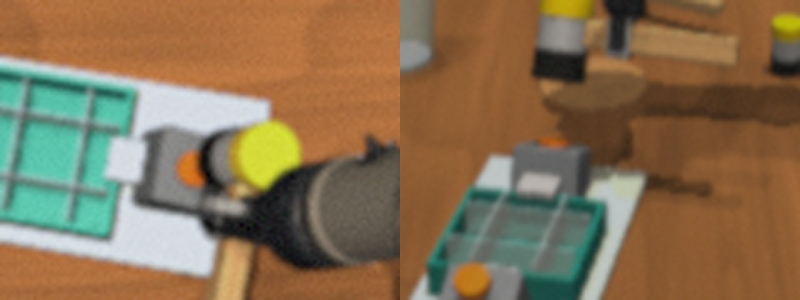

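The right pin is home: only a sliver of orange shows above the housing at (550,142) in the crop, and the mallet hasn't slipped in the grip. Now the left pin.

Run:
```python
from h import *
at(-1,.10,.15)
try: at(1,.10,.2)
except robot.PlanningError as e:
    print("plan",e); p,o=tool(*pin(np.load("fr.npy"),1,.10),flip=1); robot.move_to(p.tolist(),o)
at(1,.045,.12); print(height(1).round(1),robot.current_contact_force().round(1),np.round(robot.current_joint_positions()),robot.current_time_s())
for h in (.018,.014,.011,.008,.005,.002,-.001):
    r=at(1,h,.03,28); F=robot.current_contact_force(); print(h,r,height(1).round(1),F.round(1),round(robot.current_time_s(),2))
    if r or np.linalg.norm(F-[0,0,-2.9])>30: break
at(1,.07,.12); print(height(1).round(1))
a=vision.grab_frame("side");b=vision.grab_frame("top")
A=cv2.resize(a[210:300,195:315,::-1],(400,300),interpolation=2);B=cv2.resize(b[145:235,150:270,::-1],(400,300),interpolation=2)
cv2.imwrite("pics/c8.png",np.hstack([B,A]))
f,Rm=face(); P=[f,f+Rm.apply([0,0,.084]),f+Rm.apply([-.166,0,.048])]+[pin(np.load("fr.npy"),1,h)[0] for h in (.03,.006)]
print(((proj("side",P)-[195,210])*3.333+[400,0]).round(),((proj("top",P)-[150,145])*3.333).round(),robot.current_time_s())
```

```text
[ 0.3 -0.2 45.7] [-0.6  0.3 -2.6] [-21.  45. -34.  69.  34.  96.  24.] 14.1167
0.018 False [ 0.   0.  18.1] [-0.5  0.3 -2.9] 15.17
0.014 False [-0.1  0.3 15.1] [-0.4  0.8  1.6] 15.45
0.011 False [-0.2  0.4 13.5] [-2.2  2.6  6. ] 15.7
0.008 False [-0.2  0.4 11.4] [-2.3  3.   9.5] 15.95
0.005 False [-0.1  0.2  5. ] [-1.3  0.6 -1.6] 16.2
0.002 False [-0.2  0.3  3.7] [-2.6  2.4  7.4] 16.45
-0.001 False [-0.3  0.5  3.4] [-3.8  4.9 13.6] 16.7
[-0.  -0.5 68.1]
[[564. 152.]
 [544.  92.]
 [771. 143.]
 [572. 178.]
 [577. 193.]] [[116. 147.]
 [ 48. 116.]
 [ 32. 340.]
 [143. 159.]
 [160. 167.]] 17.5417
```

View pics/c8.png

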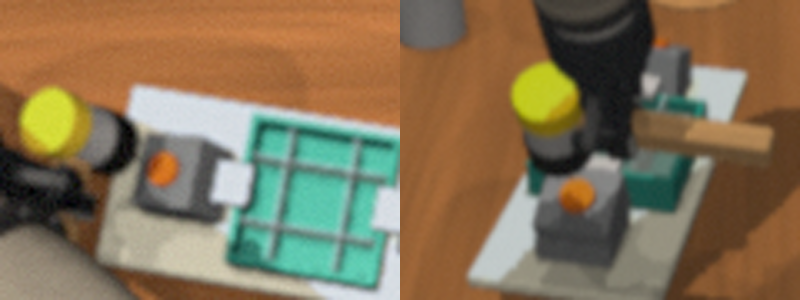

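Both pins are home: the left cap is at (577,195) in the crop, against 193 predicted for home and 178 for up. The white latches at both ends are out. The mallet is still square in the grip, so I'll take it back to the mat.

Run:
```python
from h import *
m=np.load("m.npy"); Rm=R.from_euler("z",m[2],degrees=True); mat=np.array([.489,-.248,.004])
at(1,.11,.15)
P=lambda z: tool(mat+[0,0,z],Rm,flip=1)
p,o=P(.13)
try: robot.line_to(p.tolist(),o,velocity=.2)
except robot.PlanningError as e: print(e); robot.move_to(p.tolist(),o)
p,o=P(.012); robot.line_to(p.tolist(),o,velocity=.12)
p,o=P(-.003); print(robot.line_to(p.tolist(),o,velocity=.03,f_stop=8)); f,M=face(); print(f,robot.current_contact_force())
fingers.gripper_to(0.6); robot.pause(.3); fingers.gripper_to(1.0)
q=robot.current_tool_pos(); robot.line_to((q+[0,0,.14]).tolist(),velocity=.12)
robot.move_j([71.465,17.813,.802,86.603,-.252,75.585,-1.558]); print(robot.current_time_s())
a=vision.grab_frame("side");b=vision.grab_frame("top")
for c,i in (("side",a),("top",b)):
    print([(x[1].round(1),ray(c,x[1],.088).round(3)) for x in blobs(i,(25,170,120),(34,255,255),40)])
A=cv2.resize(a[160:280,200:360,::-1],(400,300),interpolation=2);B=cv2.resize(b[150:300,180:380,::-1],(400,300),interpolation=2)
cv2.imwrite("pics/c9.png",np.hstack([B,A]))
```

```text
True
[ 0.48876485 -0.24810109  0.00233658] [0.32727191 0.05630859 4.15113221]
26.6667
[(array([294.1, 170.6]), array([ 0.45 , -0.366,  0.088])), (array([282.6, 185.1]), array([ 0.49 , -0.236,  0.088])), (array([341.3, 187.1]), array([ 0.284, -0.219,  0.088]))]
[(array([376.1, 217.5]), array([ 0.49 , -0.246,  0.088])), (array([443.3, 231.9]), array([ 0.446, -0.424,  0.088])), (array([393.2, 295.2]), array([ 0.282, -0.279,  0.088]))]
```

View pics/c9.png

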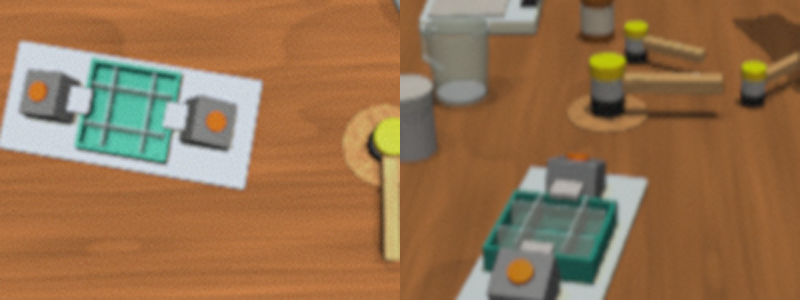

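The mallet stands upright on the middle of the mat, at (607,85) in the side crop. Both pins are down, at (37,90) and (216,121) in the top crop, and the other mallets haven't moved.

```bash
python3 -c "
from station import workorder; print(workorder.close_job())"
```

```text
the job is handed in; nothing more can be done
None
```

I handed the job in at about 27 s: camera views before hand-in showed both pins knocked home and staying down and the mallet upright near the middle of the cork mat, but `close_job()` returned no verdict.

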